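# Swap the filter boxes at the back of the acrylic bin

### The job

Take the opened box of coffee filters out of the back of the clear acrylic bin and stand it on the free end of the brewing tray next to the dripper, and store the sealed box in its place at the back of the bin, square with the bin. The steel tea caddy and the square sugar jar stand in the way: first lift both over onto the bamboo board and leave them standing there until the sealed box is in, then put each back in the bin exactly where it stood. Keep all four upright, set them down without dropping them, and do not disturb the dripper, the pitcher or the scoop.

Things in the scene. Friction and masses are not known exactly. Their poses are not given: they have to be found in the camera images.
- caddy_mid (a point): steel tea caddy: upright plain brushed steel cylinder, 60 mm diameter, 140 mm tall, slightly domed lid, about 0.3 kg. This point is its centre, 70 mm above its foot; z up. It starts in the front row of the bin, left or right.
- jar_mid (a point): sugar jar: upright square glass jar with a flush square bamboo lid, 56 x 56 mm, 140 mm tall, about 0.4 kg. This point is its centre, 70 mm above its foot; x and y are normal to its flat sides, z up. It starts in the front row of the bin, beside the caddy.
- opened_mid (a point): opened box of coffee filters: carton with its top torn off and white filter edges showing, 38 mm (x) x 104 mm (y) x 70 mm tall, about 0.11 kg, stiff enough to grip across its 38 mm. This point is its centre, 35 mm above its foot; z up. It starts at the back of the bin, about 14 mm behind the caddy and the jar.
- sealed_mid (a point): sealed box of coffee filters: closed carton, 38 mm (x) x 104 mm (y) x 88 mm tall, about 0.17 kg. This point is its centre, 44 mm above its foot; z up. It starts on the counter between the robot and the bin.
- bin: clear acrylic bin, fixed, open on top: 172 (x) x 186 (y) mm, walls 60 mm high, 4 mm thick, floor 4 mm; front (-x) a latched flap 54 mm high that stays shut. Origin: centre of underside; x to its back, y left, z up. Caddy and jar start near x = -40 mm, y = +45 and -45 mm; the place at the back is centred at x = 23 mm, y = 0, the box's 38 mm along the bin's x.
- board: light bamboo board lying on the counter, fixed, the side area for the caddy and the jar: 270 mm (x) x 140 mm (y) x 12 mm thick. Origin: centre of its underside; z up.
- tray: dark wooden brewing tray on the counter, fixed: 290 mm (x) x 150 mm (y), floor 6 mm thick, rim 12 mm high and 6 mm wide. Origin: centre of its underside; z up. The dripper stands on its far half (+x, about 75 mm from the origin); the free end is the near half, its middle at x = -75 mm, y = 0.
- dripper: white ceramic pour-over dripper standing on the tray, 106 mm across the rim, handle to +y, 78 mm tall; to be left alone. Origin: centre of its underside.
- pitcher: glass pitcher on the counter, 94 mm diameter, 150 mm tall, handle on one side; to be left alone. Origin: centre of its underside.
- scoop: black plastic measuring scoop on the counter beyond the bin, cup 46 mm across and 30 mm tall, handle to +y reaching 105 mm from the cup's axis; to be left alone. Origin: under the centre of the cup.
Things that resemble listed ones, but are neither listed nor needed, are in the scene too. What is shaped like the part that bears opened_mid but purple or turquoise is not meant.

How it is judged:
By the outcome, as a careful person would: the job done as asked, in the order asked, and still so for the second after the job is handed in, with the robot touching nothing.
It also fails if it takes over 144 s, if anything falls off the work surface, if the arm or the gripper's body presses on something with over 40 N, if the wrist force passes 120 N, or if a joint passes its speed limit or range.

### The arm

A 6-joint arm with a two-finger parallel gripper is mounted at the origin on the work surface. World frame = base frame: x ahead of the robot, y to its left, z up, the work surface at z = 0. Lengths are in m, angles in rad, forces in N, time in s.
With the tool pointing down it reaches from about 0.35 to 0.975 m from the base axis. Payload 7.1 kg.
Tool frame: the origin (TCP) lies midway between the tips of the shut fingers; the grasp point (between the pads) lies 19 mm behind it; z points along the fingers, x is the direction in which the jaws open and shut, and the axes are right-handed (so a half turn about z gives the same grasp; the last joint's range is limited). The gripper opens to 88 mm and grips with 3 to 60 N. Pads are 20 mm wide; open, the fingers measure 115 mm over their backs; the gripper's body (75 mm by 178 mm) begins 61 mm behind the grasp point.
Start: joints at [1.13, 0.423, 1.63, -0, 1.089, -0.019], TCP at [0.256, 0.57, 0.191] pointing down, gripper open.
Joint ranges: [-3, 3], [-0.9, 2.11], [0.09, 2.58], [-1.31, 4.45], [0.11, 2.69], [-2.54, 2.54]. Speed limits (rad/s): [2.39, 2.39, 3.01, 3.14, 3.14, 3.14].

### API

Orientations are given as a rotation vector (axis times angle).
In Python, from cell import manip gives the robot as it stands.
- The arm moves only by the tool play_rows, never from a script. Its argument "steps" is a list of rows, each a list of 4 numbers: the shift along the tool's x, y, z in cm, then the turn about the tool's z in rad. A call has 1 to 20 rows; each row shifts and turns the commanded pose from where the row before left it, along the tool's axes as they then stand; what a row does not reach is not made up. A row lasts 1/12 s, in which the tool goes at most 41.7 mm and 7.16 degrees, less where a joint would pass 70% of its speed; a pose out of reach is approached as far as the arm can. A call with a gripper value outside its range is refused whole. "grip" is the opening, from 0 (shut) to 1 (fully open), set as the call begins (left out, the last holds). The fingers move at their own pace and stop on an object; "grip_force" is the grip in N (left out, the last holds). Time passes only in rows, so rows that do not move let the fingers close. It gives the time, the measured TCP pose, the force and the opening at its end, in the units of the state.
- manip.sense(): the state, without advancing time (a new reading comes with each control period).
- manip.snapshot(name): name is "scene" or "top" or "wrist"; returns a dict with "frame" (400x640x3 uint8, red, green, blue), "z_map" (400x640 float32, m along the optical axis (not along the pixel's ray), 0 where there is no reading), "camera_matrix" (3x3 intrinsics, pixels), "world_to_cam" (4x4, takes a point from world to camera coordinates). Camera axes: x right, y down, z forward; pixel columns grow to the right and rows downward; lengths in m; the calibration is good to about 2 mm. The wrist camera is an equidistant fisheye: a pixel r from the principal point sees the ray r / f radians off the axis. A picture is of the moment at which its call begins.
- manip.job_done(): hands the job in, once; it reports no verdict.
The state is a dict: "time": time; "q": joint angles; "qvel": joint speeds; "tau": joint torques, N m; "ee_pos": TCP position; "orientation": TCP orientation; "wrist_force": force on the tool from outside, world axes, zero at the start; "ft_torque": the same for the moment, N m; "opening": opening from 0.0 (shut) to 1.0 (fully open).
Only numpy, scipy, OpenCV 4.12 (cv2) and the standard library are available. Lean on these libraries where they do the work, as an engineer would, in place of code of your own. Each camera call takes 0.05 s, during which the arm holds its last target. There are 200 camera calls.

## Working session

There is one attempt and no reset: what is moved stays moved. The work goes in short steps, Python scripts to look and compute and a tool call to move; the robot and the scene stay as the last step left them, time stands still between calls to the robot, and variables do not carry over. Pictures are saved under pics/ and viewed, on a budget of 14 in all, crops included, one or two more only if the job needs it, and the job is handed in when it is done.

Besides the shell and the picture viewer there is one more tool, called after "Request:" as name(argument=value, ...) on one line, values as JSON. play_rows: Moves the arm, as the interface text tells. Its arguments: {"type":"object","properties":{"steps":{"type":"array"},"grip":{"type":"number"},"grip_force":{"type":"number"}},"required":["steps"]}

```bash
mkdir -p pics; ls
cat > h.py <<'E'
import numpy as np, cv2
from cell import manip
def snap(n):
    s=manip.snapshot(n); return s
def save(s,name,box=None,scale=1):
    im=s['frame'][:,:,::-1]
    if box: im=im[box[1]:box[3],box[0]:box[2]]
    im=cv2.resize(im,None,fx=scale,fy=scale,interpolation=cv2.INTER_CUBIC)
    cv2.imwrite('pics/'+name+'.png',im)
def cloud(s):
    z=s['z_map'];K=s['camera_matrix'];T=np.linalg.inv(s['world_to_cam'])
    v,u=np.mgrid[:z.shape[0],:z.shape[1]]
    P=np.stack([(u-K[0,2])/K[0,0]*z,(v-K[1,2])/K[1,1]*z,z],-1)
    W=P@T[:3,:3].T+T[:3,3]; W[z==0]=np.nan
    return W
E
python3 - <<'E'
from h import *
for n in ['scene','top']:
    s=snap(n); save(s,n+'0',scale=1.25); np.savez(n+'0.npz',**s)
    print(n,s['world_to_cam'].round(3).tolist(),s['camera_matrix'].tolist())
print(manip.sense())
E
```

```text
pics
scene [[-0.809, 0.588, -0.01, 0.453], [0.47, 0.636, -0.611, -0.324], [-0.353, -0.499, -0.791, 1.408], [0.0, 0.0, 0.0, 1.0]] [[423.8506927954669, 0.0, 318.7661398521239], [0.0, 423.8506927954669, 200.2793752717061], [0.0, 0.0, 1.0]]
top [[-0.007, -1.0, 0.016, 0.092], [-0.989, 0.004, -0.151, 0.629], [0.151, -0.017, -0.988, 1.217], [0.0, 0.0, 0.0, 1.0]] [[423.34131177417265, 0.0, 320.47164376825094], [0.0, 423.34131177417265, 197.74678057612292], [0.0, 0.0, 1.0]]
{'time': 0.1, 'q': array([ 1.13002794e+00,  4.23767538e-01,  1.63062015e+00,  2.60803161e-06,
        1.08861527e+00, -1.90076298e-02]), 'qvel': array([-0.00188085, -0.0015649 , -0.00285468,  0.00024088, -0.00013222,
        0.00085486]), 'tau': array([ 6.03380577e-04, -5.45611811e+01, -2.74325895e+01,  6.45054085e-02,
        1.87384657e-02, -3.70627936e-05]), 'ee_pos': array([0.25559571, 0.56973285, 0.19007494]), 'orientation': array([ 2.63660179e+00,  1.70683085e+00, -1.88365603e-03]), 'wrist_force': array([-0.20410145, -0.10198117,  0.39096659]), 'ft_torque': array([-0.00156997,  0.02791728, -0.00480881]), 'opening': 0.9962600500102418}
```

View pics/scene0.png

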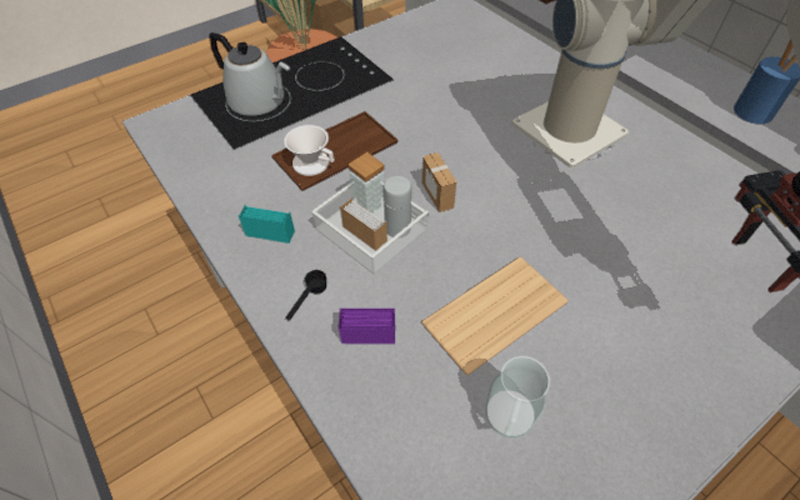

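View pics/top0.png

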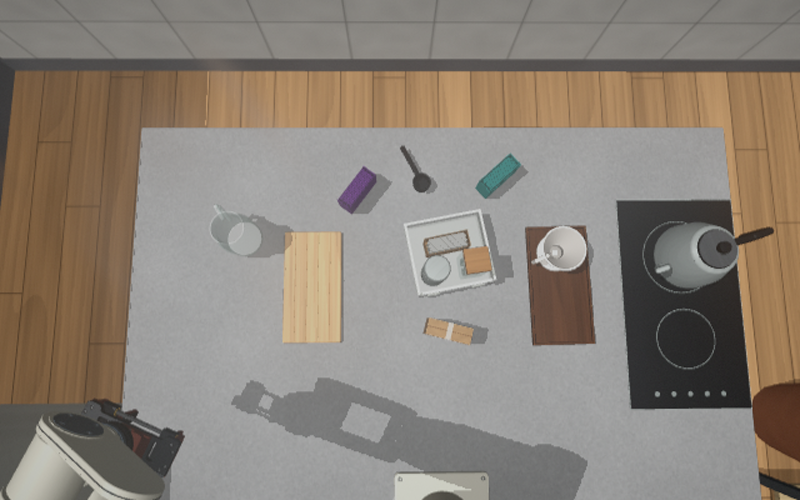

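The scene view shows every listed object. In the top view (800-px picture) the bin is at about (450,252), the caddy at (436,268), the jar at (476,260), the opened box at (446,242) and the sealed box at (448,330). The board is at (313,287), and the tray at (560,285) has its free end towards the robot. Next I'll measure them from the depth maps.

```bash
cat > m.py <<'E'
from h import *
def rect(P,name):
    P=P[np.isfinite(P).all(1)]
    r=cv2.minAreaRect((P[:,:2]*1000).astype(np.float32))
    print(name,len(P),'c',np.round(r[0],1),'size',np.round(r[1],1),'ang',round(r[2],1),'z',np.round(np.percentile(P[:,2],[5,50,95])*1000,1))
def sel(W,u0,v0,u1,v1,z0,z1):
    u0,v0,u1,v1=[int(a/1.25) for a in (u0,v0,u1,v1)]
    P=W[v0:v1,u0:u1].reshape(-1,3); return P[(P[:,2]>z0)&(P[:,2]<z1)]
E
python3 - <<'E'
from m import *
T=dict(np.load('top0.npz')); W=cloud(T)
for n,b in dict(caddy=(415,250,458,290,.125,.16),jar=(455,240,495,280,.125,.16),opened=(415,225,475,262,.06,.09),sealed=(415,310,480,350,.075,.1),board=(275,225,350,350,.008,.02),tray=(520,220,600,350,.003,.02),bin=(400,200,500,300,.045,.068),dripper=(530,220,595,280,.06,.09)).items():
    P=sel(W,*b); rect(P,n) if len(P)>3 else print(n,len(P))
W2=cloud(dict(np.load('scene0.npz')))
for n,b in dict(caddy=(380,170,415,235,.13,.16),jar=(340,145,390,215,.13,.16),opened=(335,190,390,250,.06,.09),sealed=(415,145,460,215,.08,.1),board=(415,250,575,375,.008,.02)).items():
    P=sel(W2,*b); rect(P,'S '+n) if len(P)>3 else print(n,len(P))
# rectified top view images at z planes
K=T['camera_matrix'];M=T['world_to_cam']
def ortho(z,x0,x1,y0,y1,s):  # rows: x descending, cols: y descending
    xs=np.arange(x1,x0,-s);ys=np.arange(y1,y0,-s)
    X,Y=np.meshgrid(xs,ys,indexing='ij');Q=np.stack([X,Y,0*X+z,0*X+1],-1)@M.T
    u=Q[...,0]/Q[...,2]*K[0,0]+K[0,2];v=Q[...,1]/Q[...,2]*K[1,1]+K[1,2]
    return cv2.remap(T['frame'],u.astype(np.float32),v.astype(np.float32),cv2.INTER_CUBIC)
a=ortho(.06,.5,.76,-.12,.14,.0005*1.3);b=ortho(.14,.5,.76,-.12,.14,.0005*1.3)
cv2.imwrite('pics/ortho.png',np.hstack([a,b])[:,:,::-1]); print(a.shape)
E
```

```text
caddy 372 c [570.1  11.4] size [56.5 59.3] ang 44.5 z [135.6 142.3 146.5]
jar 424 c [587.9 -77.2] size [56.1 56.2] ang 8.2 z [139.4 144.4 147.8]
opened 333 c [625.2 -23.3] size [ 70.1 104.6] ang 11.6 z [60.8 67.1 73.3]
sealed 504 c [433.1 -18.2] size [103.9  37.9] ang 75.8 z [84.3 88.6 92.6]
board 3877 c [542.6 304.4] size [140.  267.6] ang 90.0 z [ 9.  12.5 16.7]
tray 3759 c [ 545.6 -302.6] size [198.2 323.9] ang 87.4 z [ 3.5  7.2 14.1]
bin 919 c [616.8 -26.4] size [178.2 188.9] ang 11.0 z [47.8 59.3 66.7]
dripper 597 c [ 619.9 -289.9] size [103.4 107.6] ang 66.7 z [62.  76.6 86.5]
S caddy 354 c [578.7  -1.2] size [56.8 88.7] ang 19.2 z [132.4 142.2 145.1]
S jar 472 c [584.2 -43.8] size [ 58.3 125.2] ang 8.9 z [133.2 143.3 146.3]
S opened 688 c [643.4 -17.1] size [175.2 115.2] ang 56.5 z [60.8 67.7 82.3]
S sealed 402 c [434.6 -17. ] size [107.7  40.1] ang 74.9 z [82.7 87.9 90.7]
S board 5233 c [544.4 305.5] size [269.9 140.4] ang 0.2 z [ 9.4 12.1 14.9]
(400, 400, 3)
```

View pics/ortho.png

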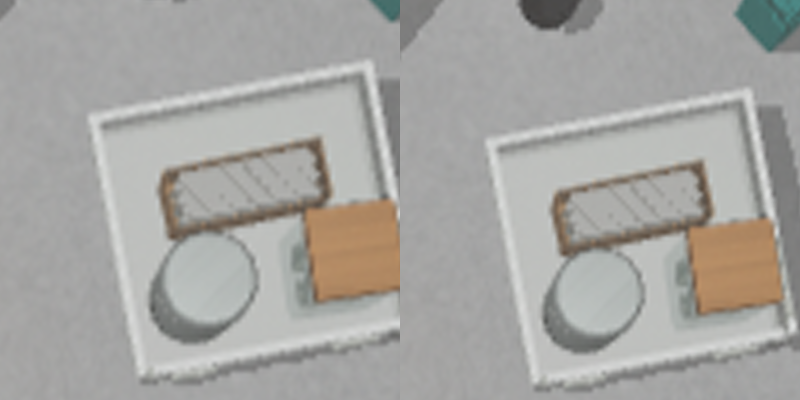

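The ortho view shows the bin turned about +10.7°, with the jar at a slightly different yaw. Now I'll refine the tray, the boxes and the bin.

Run:
```python
from m import *
T=dict(np.load('top0.npz')); W=cloud(T); hsv=cv2.cvtColor(T['frame'],cv2.COLOR_RGB2HSV)
S2=dict(np.load('scene0.npz')); W2=cloud(S2); hsv2=cv2.cvtColor(S2['frame'],cv2.COLOR_RGB2HSV)
def s(W,hsv,b,hmax=20,smin=80,vmax=255,z0=-.01,z1=.2):
    u0,v0,u1,v1=[int(a/1.25) for a in b]
    P=W[v0:v1,u0:u1].reshape(-1,3);H=hsv[v0:v1,u0:u1].reshape(-1,3)
    return P[(H[:,0]<hmax)&(H[:,1]>smin)&(H[:,2]<vmax)&(P[:,2]>z0)&(P[:,2]<z1)]
rect(s(W,hsv,(515,215,605,355),vmax=130,z1=.03),'tray T')
rect(s(W2,hsv2,(265,105,405,195),vmax=130,z1=.03),'tray S')
rect(s(W,hsv,(415,225,462,262),z0=.055,z1=.085),'opened T')
rect(s(W,hsv,(455,240,495,280),z0=.13,z1=.16),'jar T')
# opened: points z 55..85 x far from walls
for nm,WW in (('T',W),('S',W2)):
    P=WW.reshape(-1,3);P=P[(P[:,2]>.064)&(P[:,2]<.08)]
    c=np.array([.617,-.026]);a=np.radians(10.7);R=np.array([[np.cos(a),-np.sin(a)],[np.sin(a),np.cos(a)]])
    L=(P[:,:2]-c)@R
    m=(abs(L[:,0]-.023)<.032)&(abs(L[:,1])<.065); rect(P[m],'op local '+nm)
    # bin rim
    P=WW.reshape(-1,3);P=P[(P[:,2]>.05)&(P[:,2]<.066)];L=(P[:,:2]-c)@R
    for ax,sg in ((0,-1),(0,1),(1,-1),(1,1)):
        h=(.086,.093)[ax];m=(abs(sg*L[:,ax]-h)<.012)&(abs(L[:,1-ax])<.075)
        if m.sum()>10:
            o=np.polyfit(L[m,1-ax],L[m,ax],1);print(nm,'wall',ax,sg,m.sum(),'med',np.round(np.percentile(L[m,ax],[5,50,95])*1000,1),'slope deg',round(np.degrees(o[0]),2))
for n,(b,z) in dict(pitcher=((200,195,275,265),(.1,.17)),kettle=((640,220,745,300),(.05,.4))).items():
    P=sel(W,*b,*z); rect(P,n) if len(P)>3 else print(n,len(P))
```

```text
tray T 3038 c [ 541.8 -298.5] size [284.9 149.9] ang 1.2 z [ 2.2  6.8 12.9]
tray S 2008 c [ 544.2 -296.1] size [290.5 154.4] ang 0.8 z [ 3.3  6.7 12.8]
opened T 2 c [636.2  31.9] size [1.7 0. ] ang -162.5 z [63.3 67.2 71. ]
jar T 394 c [586.9 -76.8] size [54.1 55.3] ang 6.8 z [140.3 144.5 147.8]
op local T 241 c [640.4 -20.2] size [ 39.  104.6] ang 11.6 z [64.6 68.5 73.3]
T wall 0 -1 101 med [-85.3 -82.6 -79.8] slope deg -0.14
T wall 0 1 112 med [82.5 85.2 88.2] slope deg -0.34
T wall 1 -1 94 med [-93.8 -91.  -87.9] slope deg 0.56
T wall 1 1 107 med [88.3 91.2 93.8] slope deg 0.31
op local S 430 c [634.6 -18.6] size [ 55.1 118.7] ang 10.6 z [64.7 68.  73.8]
S wall 0 -1 25 med [-85.2 -80.6 -77. ] slope deg 5.04
S wall 0 1 168 med [83.8 88.  90.3] slope deg -0.19
S wall 1 -1 124 med [-93.5 -89.4 -86.3] slope deg 0.35
S wall 1 1 174 med [88.4 92.6 94.8] slope deg 0.31
pitcher 482 c [668.8 470. ] size [78.4 98.4] ang 89.6 z [102.7 131.5 151.5]
kettle 2448 c [ 611.2 -594.6] size [246.6 147.9] ang 82.0 z [ 61.3 127.2 159.7]
```

Request:
play_rows(steps=[[0, 0, -3, 0.12], [0, 0, -3, 0.12], [0, 0, -3, 0.12], [0, 0, -3, 0.12], [0, 0, -3, 0.12], [0, 0, 0, 0.12], [0, 0, 0, 0.12], [0, 0, 0, 0.117]], grip=1)

```text
time: 0.77
ee_pos: [0.2558, 0.5702, 0.3412]
orientation: [-3.127, -0.292, -0.0]
wrist_force: [-0.6, -0.2, 0.6]
opening: 1.003
```

Request:
play_rows(steps=[[1.03, 3.04, 0.3, 0], [1.03, 3.04, 0.3, 0], [1.03, 3.04, 0.3, 0], [1.03, 3.04, 0.3, 0], [1.03, 3.04, 0.3, 0], [1.03, 3.04, 0.3, 0], [1.03, 3.04, 0.3, 0], [1.03, 3.04, 0.3, 0], [1.03, 3.04, 0.3, 0], [1.03, 3.04, 0.3, 0], [1.03, 3.04, 0.3, 0], [1.03, 3.04, 0.3, 0], [1.03, 3.04, 0.3, 0], [1.03, 3.04, 0.3, 0], [1.03, 3.04, 0.3, 0], [1.03, 3.04, 0.3, 0], [1.03, 3.04, 0.3, 0], [1.03, 3.04, 0.3, 0], [1.03, 3.04, 0.3, 0], [1.03, 3.04, 0.3, 0]])

```text
time: 2.43
ee_pos: [0.5744, 0.0111, 0.2803]
orientation: [-3.127, -0.301, 0.001]
wrist_force: [0.8, 0.4, 0.3]
opening: 1.002
```

```bash
cat >> m.py <<'E'
def wcloud(s):
    z=s['z_map'];K=s['camera_matrix'];T=np.linalg.inv(s['world_to_cam'])
    v,u=np.mgrid[:z.shape[0],:z.shape[1]]
    a=(u-K[0,2])/K[0,0];b=(v-K[1,2])/K[1,1];t=np.hypot(a,b)+1e-9
    k=np.tan(np.minimum(t,1.5))/t
    W=np.stack([a*k*z,b*k*z,z],-1)@T[:3,:3].T+T[:3,3]; W[(z==0)|(t>1.3)]=np.nan
    return W
def yaw(o):
    o=np.asarray(o); x=cv2.Rodrigues(o)[0][:,0]; return np.arctan2(x[1],x[0])
def go(x,y,z,yw=None):
    """cm along tool axes + turn (turn applied last)"""
    s=manip.sense();p=s['ee_pos'];a=yaw(s['orientation']);d=np.array([x,y,z])/1000-p
    print('at',(p*1000).round(1),'yaw',round(np.degrees(a),2),'t',s['time'],'-> cm',(100*np.array([d[0]*np.cos(a)+d[1]*np.sin(a),d[0]*np.sin(a)-d[1]*np.cos(a),-d[2]])).round(2),'turn',None if yw is None else round(a-np.radians(yw),3))
E
python3 - <<'E'
from m import *
s=snap('wrist');save(s,'w1');np.savez('w1.npz',**s)
W=wcloud(s);P=W.reshape(-1,3);P=P[np.isfinite(P).all(1)]
c=np.array([.618,-.0255]);a=np.radians(11);R=np.array([[np.cos(a),-np.sin(a)],[np.sin(a),np.cos(a)]])
L=(P[:,:2]-c)@R
def box(x,y,hx,hy,z0,z1,n):
    m=(abs(L[:,0]-x)<hx)&(abs(L[:,1]-y)<hy)&(P[:,2]>z0)&(P[:,2]<z1)
    rect(P[m],n) if m.sum()>5 else print(n,m.sum())
box(-.04,.045,.045,.045,.13,.15,'caddy');box(-.04,-.045,.045,.045,.135,.155,'jar');box(.023,0,.03,.065,.06,.08,'opened');box(0,0,.1,.105,.05,.066,'bin')
go(570.1,11.4,98)
E
```

```text
caddy 2147 c [568.7  10.9] size [59.5 58.5] ang 24.9 z [137.  142.7 144.3]
jar 2045 c [586.6 -77.6] size [56.7 56.6] ang 8.4 z [141.4 144.2 145.4]
opened 1445 c [638.4 -20.8] size [ 38.9 105.3] ang 12.0 z [61.  67.7 70.4]
bin 3229 c [615.2 -26. ] size [178.7 188.7] ang 10.8 z [51.6 59.5 64.1]
at [576.7   7.  279.6] yaw 10.88 t 2.4833 -> cm [-0.56 -0.56 18.16] turn None
```

View pics/w1.png

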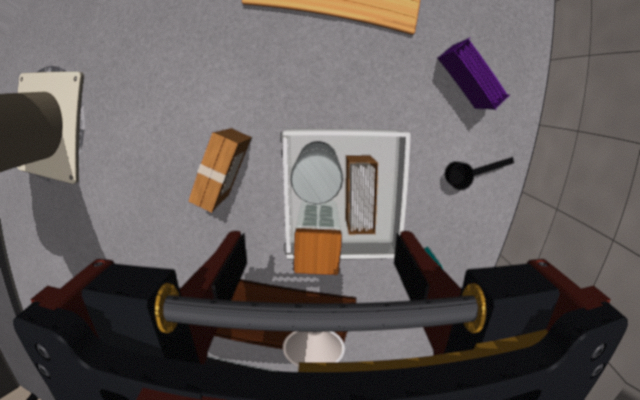

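The wrist view agrees with the top camera within about 1.5 mm: caddy at pixel (317,172), jar (317,250), opened box (361,195). The jaws open along image x, which is bin x. I'll let the arm settle, then check the pose.

Request:
play_rows(steps=[[0, 0, 2, 0], [0, 0, 2, 0], [0, 0, 2, 0], [0, 0, 2, 0], [0, 0, 1, 0], [0, 0, 0, 0], [0, 0, 0, 0], [0, 0, 0, 0]])

```text
time: 3.15
ee_pos: [0.5748, 0.0128, 0.1919]
orientation: [3.127, 0.301, 0.002]
wrist_force: [-0.2, 0.1, -0.7]
opening: 1.002
```

Run:
```python
from m import *
go(569.5,11.2,98,10.9)
```

```text
at [574.8  12.8 191.9] yaw 11.01 t 3.15 -> cm [-0.55  0.06  9.39] turn 0.002
```

Request:
play_rows(steps=[[-0.55, 0.06, 0, 0], [0, 0, 1.5, 0], [0, 0, 2, 0], [0, 0, 2, 0], [0, 0, 2, 0], [0, 0, 1.2, 0], [0, 0, 0.7, 0], [0, 0, 0, 0], [0, 0, 0, 0], [0, 0, 0, 0]])

```text
time: 3.98
ee_pos: [0.5697, 0.0111, 0.0979]
orientation: [3.127, 0.301, 0.003]
wrist_force: [0.3, 0.4, -0.2]
opening: 1.0
```

Request:
play_rows(steps=[[0, 0, 0, 0], [0, 0, 0, 0], [0, 0, 0, 0], [0, 0, 0, 0], [0, 0, 0, 0], [0, 0, 0, 0], [0, 0, 0, 0], [0, 0, 0, 0], [0, 0, 0, 0], [0, 0, 0, 0]], grip=0.6, grip_force=20)

```text
time: 4.82
ee_pos: [0.5691, 0.0111, 0.097]
orientation: [3.127, 0.301, 0.001]
wrist_force: [-0.1, 0.1, 3.1]
opening: 0.678
```

Request:
play_rows(steps=[[0, 0, -0.3, 0], [0, 0, -0.7, 0], [0, 0, -1.5, 0], [0, 0, -2, 0], [0, 0, -2, 0], [0, 0, -2, 0], [0, 0, -2, 0], [0, 0, -1.5, 0], [0, 0, -0.7, 0], [0, 0, -0.3, 0], [0, 0, 0, 0], [0, 0, 0, 0]], grip=0.5, grip_force=30)

```text
time: 5.82
ee_pos: [0.568, 0.0111, 0.2258]
orientation: [-3.127, -0.301, 0.003]
wrist_force: [-0.0, 0.7, -3.1]
opening: 0.675
```

Request:
play_rows(steps=[[-0.2, -1, 0, 0], [-0.2, -2, 0, 0], [-0.2, -2.5, 0, 0], [-0.2, -2.5, 0, 0], [-0.2, -2.5, 0, 0], [-0.2, -2.5, 0, 0], [-0.2, -2.5, 0, 0], [-0.2, -2.5, 0, 0], [-0.2, -2.5, 0, 0], [-0.2, -2.5, 0, 0], [-0.2, -2.5, 0, 0], [-0.2, -2.5, 0, 0], [-0.2, -1.5, 0, 0], [-0.2, -0.5, 0, 0], [0, 0, 0, 0], [0, 0, 0, 0], [0, 0, 0, 0], [0, 0, 0, 0]])

```text
time: 7.32
ee_pos: [0.4843, 0.2993, 0.2266]
orientation: [3.127, 0.299, -0.0]
wrist_force: [-0.6, -0.4, -2.5]
opening: 0.677
```

Request:
play_rows(steps=[[0, 0, 0.5, 0], [0, 0, 1, 0], [0, 0, 2, 0], [0, 0, 2, 0], [0, 0, 2, 0], [0, 0, 2, 0], [0, 0, 1.2, 0], [0, 0, 0.7, 0], [0, 0, 0.3, 0], [0, 0, 0.2, 0], [0, 0, 0, 0], [0, 0, 0, 0], [0, 0, 0, 0]])

```text
time: 8.4
ee_pos: [0.4847, 0.3006, 0.1087]
orientation: [-3.126, -0.301, -0.002]
wrist_force: [-0.1, -0.7, -2.8]
opening: 0.675
```

Request:
play_rows(steps=[[0, 0, 0.05, 0], [0, 0, 0.05, 0], [0, 0, 0, 0], [0, 0, 0, 0]])

```text
time: 8.73
ee_pos: [0.4841, 0.3002, 0.1069]
orientation: [-3.127, -0.301, -0.0]
wrist_force: [-0.2, -0.4, -3.1]
opening: 0.677
```

Still hanging at −3 N, so I'll lower it in small steps.

Request:
play_rows(steps=[[0, 0, 0.05, 0], [0, 0, 0, 0], [0, 0, 0, 0], [0, 0, 0, 0]])

```text
time: 9.07
ee_pos: [0.4841, 0.3002, 0.1062]
orientation: [3.127, 0.301, -0.0]
wrist_force: [0.8, -0.3, -3.4]
opening: 0.673
```

Request:
play_rows(steps=[[0, 0, 0.05, 0], [0, 0, 0, 0], [0, 0, 0, 0], [0, 0, 0, 0]])

```text
time: 9.4
ee_pos: [0.4841, 0.3002, 0.1058]
orientation: [3.127, 0.301, -0.0]
wrist_force: [0.3, -0.3, -2.4]
opening: 0.675
```

Request:
play_rows(steps=[[0, 0, 0.05, 0], [0, 0, 0, 0], [0, 0, 0, 0], [0, 0, 0, 0]])

```text
time: 9.73
ee_pos: [0.4841, 0.3002, 0.1053]
orientation: [-3.127, -0.301, -0.0]
wrist_force: [-1.1, -0.6, -3.0]
opening: 0.677
```

Request:
play_rows(steps=[[0, 0, 0.05, 0], [0, 0, 0, 0], [0, 0, 0.05, 0], [0, 0, 0, 0], [0, 0, 0, 0], [0, 0, 0, 0]])

```text
time: 10.23
ee_pos: [0.4843, 0.3004, 0.105]
orientation: [-3.127, -0.301, -0.001]
wrist_force: [-1.5, -0.3, 5.0]
opening: 0.678
```

Request:
play_rows(steps=[[0, 0, 0.05, 0], [0, 0, 0, 0], [0, 0, 0.05, 0], [0, 0, 0, 0], [0, 0, 0, 0], [0, 0, 0, 0]])

```text
time: 10.73
ee_pos: [0.4846, 0.3005, 0.1048]
orientation: [-3.127, -0.301, -0.002]
wrist_force: [-2.9, -2.2, 12.4]
opening: 0.681
```

Contact. I'll relieve the pressure and open.

Request:
play_rows(steps=[[0, 0, -0.1, 0], [0, 0, 0, 0], [0, 0, 0, 0]])

```text
time: 10.98
ee_pos: [0.4845, 0.3005, 0.1049]
orientation: [-3.127, -0.301, -0.001]
wrist_force: [-1.0, -0.7, 6.8]
opening: 0.683
```

Request:
play_rows(steps=[[0, 0, 0, 0], [0, 0, 0, 0], [0, 0, 0, 0], [0, 0, 0, 0], [0, 0, 0, 0], [0, 0, -0.5, 0], [0, 0, -1, 0], [0, 0, -2, 0], [0, 0, -3, 0], [0, 0, -3, 0], [0, 0, -2, 0], [0, 0, -1, 0], [0, 0, 0, 0], [0, 0, 0, 0]], grip=1)

```text
time: 12.15
ee_pos: [0.4839, 0.3002, 0.2294]
orientation: [-3.127, -0.301, -0.001]
wrist_force: [-0.5, -0.2, -0.5]
opening: 0.997
```

Run:
```python
from m import *
go(586.9,-77.3,220,8.2)
s=snap('top'); W=cloud(s);P=W.reshape(-1,3)
m=(abs(P[:,0]-.484)<.06)&(abs(P[:,1]-.3)<.06)&(P[:,2]>.13)&(P[:,2]<.17);rect(P[m],'caddy on board')
```

```text
at [483.9 300.2 229.4] yaw 11.0 t 12.15 -> cm [ 2.9  39.02  0.94] turn 0.049
caddy on board 65 c [495.8 278.4] size [44.6 11.3] ang 26.1 z [140.4 148.2 152.4]
```

Request:
play_rows(steps=[[0.2, 1, 0, 0], [0.2, 2, 0, 0], [0.2, 3, 0, 0], [0.2, 3, 0, 0], [0.2, 3, 0, 0], [0.2, 3, 0, 0], [0.2, 3, 0, 0], [0.2, 3, 0, 0], [0.2, 3, 0, 0], [0.2, 3, 0, 0], [0.2, 3, 0, 0], [0.2, 3, 0, 0], [0.2, 3, 0, 0], [0.2, 2, 0, 0], [0.1, 1, 0, 0], [0, 0, 0, 0.049], [0, 0, 0, 0], [0, 0, 0, 0], [0, 0, 0, 0], [0, 0, 0, 0]])

```text
time: 13.87
ee_pos: [0.5867, -0.0765, 0.229]
orientation: [-3.133, -0.227, 0.001]
wrist_force: [0.6, 0.2, -0.3]
opening: 0.999
```

Run:
```python
from m import *
def boxfit(s,W,x,y,r,z0,z1,n):
    P=W.reshape(-1,3);P=P[np.isfinite(P).all(1)]
    m=(abs(P[:,0]-x)<r)&(abs(P[:,1]-y)<r)&(P[:,2]>z0)&(P[:,2]<z1)
    rect(P[m],n) if m.sum()>5 else print(n,m.sum())
s=snap('wrist');save(s,'w2',(120,40,520,320),2)
W=wcloud(s)
boxfit(s,W,.587,-.077,.042,.135,.155,'jar w')
s=snap('top');W=cloud(s);boxfit(s,W,.484,.3,.06,.13,.17,'caddy on board')
go(586.8,-77.4,98,8.2)
```

```text
jar w 3391 c [586.8 -77.7] size [56.7 57.2] ang 6.6 z [142.4 144.2 145.4]
caddy on board 395 c [485.6 298.8] size [56.5 57.9] ang 0.2 z [143.3 150.4 154.4]
at [586.8 -76.6 229.3] yaw 8.27 t 13.9667 -> cm [-0.02  0.08 13.13] turn 0.001
```

View pics/w2.png

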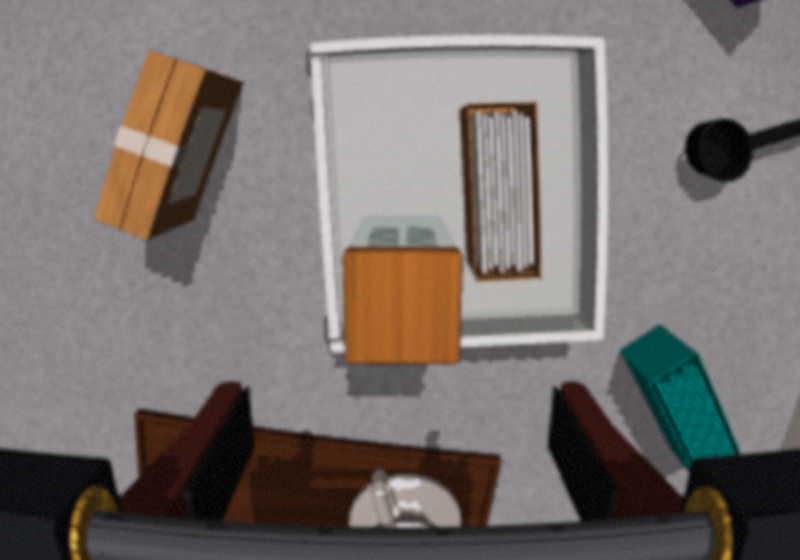

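The jar lid lies square to the gripper within about 1° (pixels 345–460, 248–363). The caddy stands on the board at (485,300).

Request:
play_rows(steps=[[0, 0.08, 1, 0.012], [0, 0, 2, 0], [0, 0, 2.5, 0], [0, 0, 2.5, 0], [0, 0, 2, 0], [0, 0, 1.5, 0], [0, 0, 1, 0], [0, 0, 0.6, 0], [0, 0, 0, 0], [0, 0, 0, 0], [0, 0, 0, 0]])

```text
time: 14.88
ee_pos: [0.5878, -0.078, 0.0992]
orientation: [3.135, 0.206, 0.003]
wrist_force: [-0.5, 0.0, -0.2]
opening: 1.004
```

Request:
play_rows(steps=[[0, 0, 0, 0], [0, 0, 0, 0], [0, 0, 0, 0], [0, 0, 0, 0], [0, 0, 0, 0], [0, 0, 0, 0], [0, 0, 0, 0], [0, 0, 0, 0], [0, 0, 0, 0], [0, 0, 0, 0]], grip=0.5, grip_force=30)

```text
time: 15.72
ee_pos: [0.5873, -0.0779, 0.0985]
orientation: [3.135, 0.206, 0.0]
wrist_force: [0.7, 0.3, 2.0]
opening: 0.634
```

Run:
```python
from m import *
go(605,300,106)
```

```text
at [587.3 -77.9  98.5] yaw 7.5 t 15.7167 -> cm [  6.69 -37.24  -0.75] turn None
```

Request:
play_rows(steps=[[0, 0, -0.3, 0], [0, 0, -0.7, 0], [0, 0, -1.5, 0], [0, 0, -2, 0], [0, 0, -2, 0], [0, 0, -2, 0], [0, 0, -2, 0], [0, 0, -1.5, 0], [0, 0, -0.7, 0], [0, 0, -0.3, 0], [0, 0, 0, 0], [0, 0, 0, 0]])

```text
time: 16.72
ee_pos: [0.5863, -0.0778, 0.2272]
orientation: [-3.134, -0.206, 0.003]
wrist_force: [-0.3, 0.0, -5.0]
opening: 0.636
```

Request:
play_rows(steps=[[0.4, -1, 0, 0], [0.4, -2, 0, 0], [0.4, -2.5, 0, 0], [0.4, -2.5, 0, 0], [0.4, -2.5, 0, 0], [0.4, -2.5, 0, 0], [0.4, -2.5, 0, 0], [0.4, -2.5, 0, 0], [0.4, -2.5, 0, 0], [0.4, -2.5, 0, 0], [0.4, -2.5, 0, 0], [0.4, -2.5, 0, 0], [0.4, -2.5, 0, 0], [0.4, -2.5, 0, 0], [0.4, -2.5, 0, 0], [0.4, -1.2, 0, 0], [0.2, -0.5, 0, 0], [0, 0, 0, 0], [0, 0, 0, 0], [0, 0, 0, 0]])

```text
time: 18.38
ee_pos: [0.6038, 0.2982, 0.2279]
orientation: [3.134, 0.204, -0.001]
wrist_force: [0.6, 0.0, -4.6]
opening: 0.635
```

Request:
play_rows(steps=[[0, 0, 0.5, 0], [0, 0, 1, 0], [0, 0, 2, 0], [0, 0, 2, 0], [0, 0, 2, 0], [0, 0, 2, 0], [0, 0, 1.2, 0], [0, 0, 0.7, 0], [0, 0, 0.3, 0], [0, 0, 0.2, 0], [0, 0, 0, 0], [0, 0, 0, 0], [0, 0, 0, 0]])

```text
time: 19.47
ee_pos: [0.6046, 0.2999, 0.1104]
orientation: [-3.134, -0.206, -0.003]
wrist_force: [-1.5, -0.2, -4.6]
opening: 0.635
```

Request:
play_rows(steps=[[0, 0, 0.1, 0], [0, 0, 0.1, 0], [0, 0, 0.05, 0], [0, 0, 0, 0], [0, 0, 0, 0], [0, 0, 0, 0]])

```text
time: 19.97
ee_pos: [0.6039, 0.2995, 0.1068]
orientation: [3.135, 0.206, -0.0]
wrist_force: [0.8, -0.5, -5.2]
opening: 0.632
```

Request:
play_rows(steps=[[0, 0, 0.05, 0], [0, 0, 0, 0], [0, 0, 0.05, 0], [0, 0, 0, 0], [0, 0, 0, 0], [0, 0, 0, 0]])

```text
time: 20.47
ee_pos: [0.6041, 0.2998, 0.1065]
orientation: [-3.134, -0.206, -0.001]
wrist_force: [-1.7, 0.9, 3.7]
opening: 0.637
```

Request:
play_rows(steps=[[0, 0, 0.05, 0], [0, 0, 0, 0], [0, 0, 0, 0], [0, 0, 0, 0]])

```text
time: 20.8
ee_pos: [0.6041, 0.2998, 0.1065]
orientation: [-3.134, -0.206, -0.001]
wrist_force: [-2.6, -0.7, 8.1]
opening: 0.638
```

Request:
play_rows(steps=[[0, 0, -0.05, 0], [0, 0, 0, 0], [0, 0, 0, 0]])

```text
time: 21.05
ee_pos: [0.6041, 0.2998, 0.1065]
orientation: [-3.134, -0.206, -0.001]
wrist_force: [-2.9, 0.3, 7.2]
opening: 0.635
```

Request:
play_rows(steps=[[0, 0, 0, 0], [0, 0, 0, 0], [0, 0, 0, 0], [0, 0, 0, 0], [0, 0, 0, 0], [0, 0, -0.5, 0], [0, 0, -1, 0], [0, 0, -2, 0], [0, 0, -3, 0], [0, 0, -3, 0], [0, 0, -2, 0], [0, 0, -1, -0.072], [0, 0, 0, 0], [0, 0, 0, 0], [0, 0, 0, 0]], grip=1)

```text
time: 22.3
ee_pos: [0.6033, 0.2993, 0.2301]
orientation: [3.125, 0.316, -0.002]
wrist_force: [-0.4, -0.3, -0.0]
opening: 0.998
```

Run:
```python
from m import *
go(639.5,-20.6,160,11.6)
```

```text
at [603.3 299.3 230.1] yaw 11.53 t 22.3 -> cm [-2.85 32.07  7.01] turn -0.001
```

Request:
play_rows(steps=[[-0.2, 1, 0, 0], [-0.2, 2, 0, 0], [-0.2, 3, 0, 0], [-0.2, 3, 0, 0], [-0.2, 3, 0, 0], [-0.2, 3, 0, 0], [-0.2, 3, 0, 0], [-0.2, 3, 0, 0], [-0.2, 3, 0, 0], [-0.2, 3, 0, 0], [-0.25, 3, 0, 0], [-0.2, 1.5, 0, 0], [-0.2, 0.55, 0, 0], [-0.2, 0, 0, 0], [0, 0, 1, 0], [0, 0, 0, 0], [0, 0, 0, 0], [0, 0, 0, 0], [0, 0, 0, 0], [0, 0, 0, 0]], grip=0.75)

```text
time: 23.97
ee_pos: [0.6408, -0.0195, 0.221]
orientation: [3.125, 0.32, 0.001]
wrist_force: [0.3, 0.5, 0.1]
opening: 0.752
```

```bash
cat >> m.py <<'E'
def fit(W,x,y,r,z0,z1,n,pr=True):
    P=W.reshape(-1,3);P=P[np.isfinite(P).all(1)]
    m=(np.hypot(P[:,0]-x,P[:,1]-y)<r)&(P[:,2]>z0)&(P[:,2]<z1)
    rect(P[m],n) if m.sum()>5 else print(n,m.sum())
def binfit(W,n,c=(.6175,-.0255),ang=11.0):
    P=W.reshape(-1,3);P=P[(P[:,2]>.05)&(P[:,2]<.066)]
    a=np.radians(ang);R=np.array([[np.cos(a),-np.sin(a)],[np.sin(a),np.cos(a)]]);L=(P[:,:2]-np.array(c))@R
    o={}
    for ax,sg in ((0,-1),(0,1),(1,-1),(1,1)):
        h=(.086,.093)[ax];m=(abs(sg*L[:,ax]-h)<.012)&(abs(L[:,1-ax])<.07)
        if m.sum()>10:
            k=np.polyfit(L[m,1-ax],L[m,ax],1);o[ax,sg]=np.median(L[m,ax])
            print(n,ax,sg,m.sum(),np.round(np.percentile(L[m,ax],[5,50,95])*1000,1),'slope',round(np.degrees(k[0]),2))
    if len(o)==4:
        l=np.array([(o[0,1]+o[0,-1])/2,(o[1,1]+o[1,-1])/2]);print(n,'centre',((R@l+c)*1000).round(1))
E
python3 - <<'E'
from m import *
s=snap('wrist');save(s,'w3',(120,40,520,320),2);W=wcloud(s)
P=W.reshape(-1,3);c=np.array([.6395,-.0206]);a=np.radians(11.3);R=np.array([[np.cos(a),-np.sin(a)],[np.sin(a),np.cos(a)]]);L=(P[:,:2]-c)@R
m=(abs(L[:,0])<.03)&(abs(L[:,1])<.065)&(P[:,2]>.06)&(P[:,2]<.08);rect(P[m],'opened w')
binfit(W,'w')
t=snap('top');W=cloud(t);binfit(W,'t');fit(W,.604,.3,.05,.13,.17,'jar board');fit(W,.484,.3,.05,.13,.17,'caddy board')
go(639.5,-20.6,35,11.6)
E
```

```text
opened w 1515 c [638.3 -21.1] size [ 38.1 104.4] ang 12.0 z [62.1 68.3 70.9]
w 0 -1 560 [-87.2 -84.2 -81.4] slope 0.03
w 0 1 613 [80.4 83.  86.1] slope 0.12
w 1 -1 633 [-93.7 -89.8 -87.9] slope 0.26
w 1 1 622 [87.7 90.5 92.9] slope -0.07
w centre [616.9 -25.3]
t 0 -1 22 [-85.9 -83.  -80.1] slope -1.9
t 0 1 49 [81.8 84.9 87.8] slope -0.09
t 1 1 98 [87.9 90.6 93.5] slope 0.03
jar board 445 c [605.  299.9] size [57.4 56.9] ang 8.5 z [145.3 151.8 155.3]
caddy board 393 c [485.7 299.5] size [57.3 56.5] ang 89.7 z [143.4 150.3 154.3]
at [640.8 -19.8 221. ] yaw 11.66 t 24.0667 -> cm [-0.14  0.05 18.6 ] turn 0.001
```

View pics/w3.png

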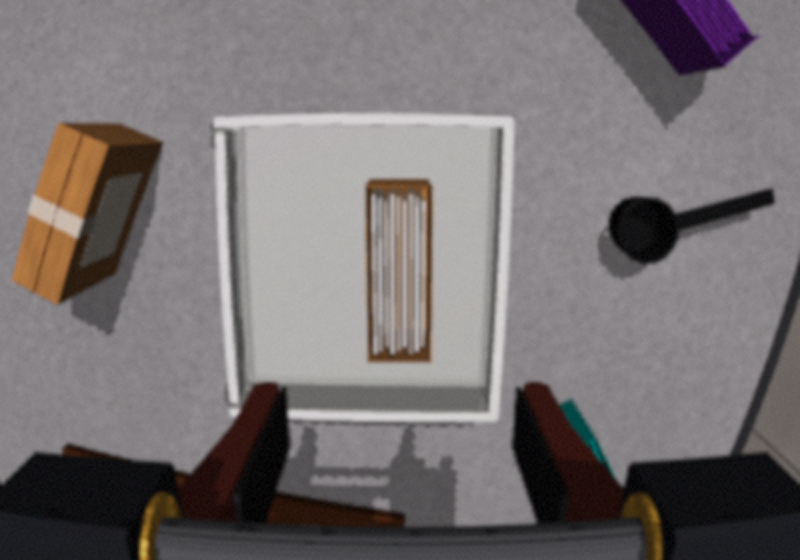

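The bin now holds only the opened box (pixels 367–432, 180–362), and the caddy and jar both stand on the board. Descending on the box.

Request:
play_rows(steps=[[-0.14, 0.05, 1, 0], [0, 0, 2, 0], [0, 0, 2.5, 0], [0, 0, 2.5, 0], [0, 0, 2.5, 0], [0, 0, 2.5, 0], [0, 0, 2, 0], [0, 0, 1.5, 0], [0, 0, 1, 0], [0, 0, 0.7, 0], [0, 0, 0.4, 0], [0, 0, 0, 0], [0, 0, 0, 0], [0, 0, 0, 0]])

```text
time: 25.23
ee_pos: [0.6401, -0.0209, 0.0357]
orientation: [3.125, 0.318, 0.003]
wrist_force: [-0.7, 0.7, -0.3]
opening: 0.749
```

Request:
play_rows(steps=[[0, 0, 0, 0], [0, 0, 0, 0], [0, 0, 0, 0], [0, 0, 0, 0], [0, 0, 0, 0], [0, 0, 0, 0], [0, 0, 0, 0], [0, 0, 0, 0], [0, 0, 0, 0], [0, 0, 0, 0]], grip=0.3, grip_force=15)

```text
time: 26.07
ee_pos: [0.6395, -0.0209, 0.035]
orientation: [3.125, 0.318, 0.0]
wrist_force: [-1.3, 0.5, 3.7]
opening: 0.427
```

Run:
```python
from m import *
go(468,-298,150,1)
```

```text
at [639.5 -20.9  35. ] yaw 11.63 t 26.0667 -> cm [-22.39  23.68 -11.5 ] turn 0.186
```

Request:
play_rows(steps=[[0, 0, -0.3, 0], [0, 0, -0.7, 0], [0, 0, -1.5, 0], [0, 0, -2, 0], [0, 0, -2, 0], [0, 0, -2, 0], [0, 0, -1.5, 0], [0, 0, -1, 0], [0, 0, -0.7, 0.04], [0, 0, -0.3, 0.05], [0, 0, 0, 0.05], [0, 0, 0, 0.046], [0, 0, 0, 0], [0, 0, 0, 0], [0, 0, 0, 0]])

```text
time: 27.32
ee_pos: [0.6391, -0.0209, 0.1546]
orientation: [-3.141, -0.029, 0.001]
wrist_force: [0.4, -0.1, -0.7]
opening: 0.428
```

Request:
play_rows(steps=[[-0.5, 0.8, 0, 0], [-1, 1.6, 0, 0], [-1.4, 2.2, 0, 0], [-1.4, 2.2, 0, 0], [-1.4, 2.2, 0, 0], [-1.4, 2.2, 0, 0], [-1.4, 2.2, 0, 0], [-1.4, 2.2, 0, 0], [-1.4, 2.2, 0, 0], [-1.4, 2.2, 0, 0], [-1.4, 2.2, 0, 0], [-1.4, 2.2, 0, 0], [-1.1, 1.7, 0, 0], [-0.7, 0.9, 0, 0], [-0.3, 0.5, 0, 0], [0, 0, 0, 0], [0, 0, 0, 0], [0, 0, 0, 0]])

```text
time: 28.82
ee_pos: [0.4685, -0.2981, 0.1547]
orientation: [-3.141, -0.028, -0.0]
wrist_force: [1.0, -0.1, -1.4]
opening: 0.43
```

Run:
```python
from m import *
go(468,-298.5,38,1)
s=snap('wrist');save(s,'w4')
```

```text
at [ 468.5 -298.1  154.7] yaw 1.02 t 28.8167 -> cm [-0.05  0.04 11.67] turn 0.0
```

View pics/w4.png

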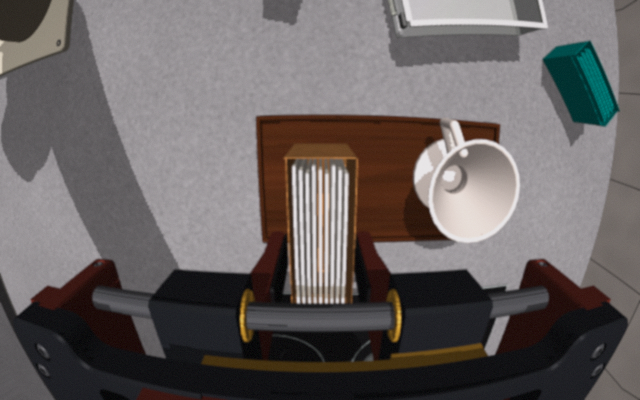

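The box hangs square between the fingers over the near half of the tray, well clear of the dripper at (467,190). Lowering.

Request:
play_rows(steps=[[0, 0, 1, 0], [0, 0, 2, 0], [0, 0, 2, 0], [0, 0, 2, 0], [0, 0, 2, 0], [0, 0, 1.2, 0], [0, 0, 0.7, 0], [0, 0, 0.4, 0], [0, 0, 0.2, 0], [0, 0, 0, 0], [0, 0, 0, 0], [0, 0, 0, 0]])

```text
time: 29.87
ee_pos: [0.4686, -0.2993, 0.0406]
orientation: [3.141, 0.027, 0.002]
wrist_force: [0.2, 0.2, 0.0]
opening: 0.434
```

Request:
play_rows(steps=[[0, 0, 0.05, 0], [0, 0, 0, 0], [0, 0, 0.05, 0], [0, 0, 0, 0], [0, 0, 0, 0], [0, 0, 0, 0]])

```text
time: 30.37
ee_pos: [0.468, -0.2988, 0.0388]
orientation: [-3.141, -0.027, 0.0]
wrist_force: [0.3, -0.2, -1.9]
opening: 0.429
```

Request:
play_rows(steps=[[0, 0, 0.05, 0], [0, 0, 0, 0], [0, 0, 0.05, 0], [0, 0, 0, 0], [0, 0, 0, 0], [0, 0, 0, 0]])

```text
time: 30.87
ee_pos: [0.468, -0.2988, 0.0378]
orientation: [-3.141, -0.027, 0.0]
wrist_force: [0.8, -0.4, -1.0]
opening: 0.428
```

Request:
play_rows(steps=[[0, 0, 0.05, 0], [0, 0, 0, 0], [0, 0, 0, 0], [0, 0, 0.05, 0], [0, 0, 0, 0], [0, 0, 0, 0], [0, 0, 0, 0]])

```text
time: 31.45
ee_pos: [0.4682, -0.2989, 0.0369]
orientation: [3.141, 0.027, 0.0]
wrist_force: [0.1, 0.5, 2.0]
opening: 0.43
```

Request:
play_rows(steps=[[0, 0, 0.05, 0], [0, 0, 0, 0], [0, 0, 0, 0], [0, 0, 0, 0]])

```text
time: 31.78
ee_pos: [0.4684, -0.299, 0.0368]
orientation: [3.141, 0.027, 0.001]
wrist_force: [-0.8, 1.3, 6.3]
opening: 0.431
```

Request:
play_rows(steps=[[0, 0, -0.05, 0], [0, 0, 0, 0], [0, 0, 0, 0]])

```text
time: 32.03
ee_pos: [0.4681, -0.2989, 0.0369]
orientation: [3.141, 0.027, 0.0]
wrist_force: [-0.1, 0.7, 3.1]
opening: 0.43
```

Request:
play_rows(steps=[[0, 0, 0, 0], [0, 0, 0, 0], [0, 0, 0, 0], [0, 0, 0, 0], [0, 0, 0, 0], [0, 0, -0.5, 0], [0, 0, -1, 0], [0, 0, -2, 0], [0, 0, -3, 0], [0, 0, -3, 0], [0, 0, -3, 0.07], [0, 0, -2, 0.1], [0, 0, -1, 0.1], [0, 0, 0, 0], [0, 0, 0, 0], [0, 0, 0, 0]], grip=0.75)

```text
time: 33.37
ee_pos: [0.4675, -0.2985, 0.1913]
orientation: [-3.117, 0.392, 0.001]
wrist_force: [-0.3, 0.2, 0.0]
opening: 0.746
```

Run:
```python
from m import *
go(433.8,-17.7,190,-14.5)
```

```text
at [ 467.5 -298.5  191.3] yaw -14.33 t 33.3667 -> cm [-10.21 -26.37   0.13] turn 0.003
```

Request:
play_rows(steps=[[-0.5, -1.2, 0, 0], [-1, -2.6, 0, 0], [-1.1, -2.8, 0, 0], [-1.1, -2.8, 0, 0], [-1.1, -2.8, 0, 0], [-1.1, -2.8, 0, 0], [-1.1, -2.8, 0, 0], [-1.1, -2.8, 0, 0], [-1.1, -2.8, 0, 0], [-0.7, -1.9, 0, 0], [-0.3, -1.05, 0, 0], [0, 0, 0, 0], [0, 0, 0, 0], [0, 0, 0, 0], [0, 0, 0, 0]])

```text
time: 34.62
ee_pos: [0.4353, -0.0191, 0.1916]
orientation: [3.116, -0.398, -0.001]
wrist_force: [-0.2, -0.1, 0.2]
opening: 0.749
```

Run:
```python
from m import *
s=snap('wrist');save(s,'w5',(120,40,520,320),2);W=wcloud(s)
fit(W,.434,-.018,.07,.075,.1,'sealed w')
t=snap('top');W=cloud(t)
P=W.reshape(-1,3);m=(abs(P[:,0]-.468)<.035)&(abs(P[:,1]+.2985)<.07)&(P[:,2]>.06)&(P[:,2]<.1);rect(P[m],'opened on tray')
fit(W,.62,-.29,.06,.06,.09,'dripper')
hsv=cv2.cvtColor(t['frame'],cv2.COLOR_RGB2HSV)
mm=(hsv[...,0]<20)&(hsv[...,1]>80)&(hsv[...,2]<130)&(abs(W[...,1]+.3)<.1)&(W[...,2]<.03)
rect(W[mm],'tray')
go(433.8,-17.7,49,-14.5)
```

```text
sealed w 3789 c [430.9 -18.3] size [104.1  38.3] ang 76.1 z [87.1 88.4 89.5]
opened on tray 229 c [ 469.2 -298.2] size [ 37.6 106.5] ang 1.3 z [62.8 69.9 74.7]
dripper 575 c [ 622.4 -288.8] size [105.1 101.6] ang 89.1 z [62.1 77.1 86.8]
tray 2015 c [ 943.  -289.3] size [1087.   148.6] ang 1.4 z [ 2.2  6.8 12.9]
at [435.3 -19.  191.7] yaw -14.57 t 34.7167 -> cm [-0.18 -0.09 14.27] turn -0.001
```

View pics/w5.png

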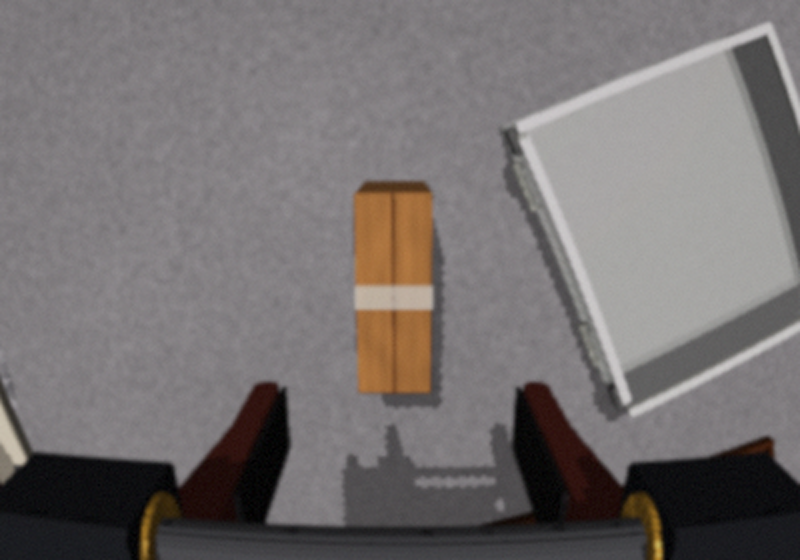

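The sealed box (pixels 355–433, 190–392) lies square between the jaws and the bin is empty. The opened box stands on the tray at (469,-298).

Request:
play_rows(steps=[[-0.3, 0, 1, -0.006], [0, 0, 2, 0], [0, 0, 2.5, 0], [0, 0, 2.5, 0], [0, 0, 2.5, 0], [0, 0, 1.8, 0], [0, 0, 1, 0], [0, 0, 0.7, 0], [0, 0, 0.2, 0], [0, 0, 0, 0], [0, 0, 0, 0], [0, 0, 0, 0]])

```text
time: 35.72
ee_pos: [0.433, -0.0176, 0.0505]
orientation: [-3.118, 0.387, -0.002]
wrist_force: [0.6, 0.4, 0.5]
opening: 0.748
```

Request:
play_rows(steps=[[0, 0, 0, 0], [0, 0, 0, 0], [0, 0, 0, 0], [0, 0, 0, 0], [0, 0, 0, 0], [0, 0, 0, 0], [0, 0, 0, 0], [0, 0, 0, 0], [0, 0, 0, 0], [0, 0, 0, 0]], grip=0.3, grip_force=18)

```text
time: 36.55
ee_pos: [0.4324, -0.0174, 0.0499]
orientation: [-3.118, 0.387, -0.0]
wrist_force: [-1.6, 0.7, 4.5]
opening: 0.429
```

Run:
```python
from m import *
s=manip.sense();p=s['ee_pos'];a=yaw(s['orientation'])
go(639.7,-20.9,170,11.1)
# offset of box centre from tcp along tool y, estimated (433,-18)
d=np.array([.4330,-.0179])-p[:2];print('box rel tool x,y mm',1000*(d@[np.cos(a),np.sin(a)]),1000*(d@[np.sin(a),-np.cos(a)]))
```

```text
at [432.4 -17.4  49.9] yaw -14.15 t 36.55 -> cm [ 20.18  -4.73 -12.01] turn -0.441
box rel tool x,y mm 0.6769876366099852 0.3052578710100894
```

Request:
play_rows(steps=[[0, 0, -0.3, 0], [0, 0, -0.7, 0], [0, 0, -1.5, 0], [0, 0, -2, 0], [0, 0, -2, 0], [0, 0, -2, 0], [0, 0, -1.5, 0], [0, 0, -1, -0.04], [0, 0, -0.7, -0.08], [0, 0, -0.3, -0.08], [0, 0, 0, -0.08], [0, 0, 0, -0.08], [0, 0, 0, -0.05], [0, 0, 0, -0.031], [0, 0, 0, 0], [0, 0, 0, 0], [0, 0, 0, 0]])

```text
time: 37.97
ee_pos: [0.4322, -0.0174, 0.1699]
orientation: [-3.127, -0.303, 0.0]
wrist_force: [-0.4, 0.5, -2.0]
opening: 0.431
```

Request:
play_rows(steps=[[0.8, 0.2, 0, 0], [1.6, 0.3, 0, 0], [2, 0.4, 0, 0], [2, 0.4, 0, 0], [2, 0.4, 0, 0], [2, 0.4, 0, 0], [2, 0.5, 0, 0], [2, 0.5, 0, 0], [2, 0.4, 0, 0], [2, 0.4, 0, 0], [1.2, 0.2, 0, 0], [0.7, 0.2, 0, 0], [0, 0, 0, 0], [0, 0, 0, 0], [0, 0, 0, 0], [0, 0, 0, 0]])

```text
time: 39.3
ee_pos: [0.639, -0.0205, 0.1697]
orientation: [-3.127, -0.304, 0.001]
wrist_force: [-0.1, 0.2, -2.0]
opening: 0.427
```

Run:
```python
from m import *
go(639.7,-20.9,56,11.1)
s=snap('wrist');save(s,'w6',(120,40,520,320),2);W=wcloud(s);binfit(W,'w')
P=W.reshape(-1,3);m=(abs(P[:,0]-.64)<.07)&(abs(P[:,1]+.021)<.07)&(P[:,2]>.19)&(P[:,2]<.235)
rect(P[m],'held')
```

```text
at [639.  -20.5 169.7] yaw 11.11 t 39.3 -> cm [ 0.06  0.05 11.37] turn 0.0
w 0 -1 736 [-87.2 -84.1 -81.4] slope 0.05
w 0 1 848 [80.1 82.8 86. ] slope 0.03
w 1 -1 121 [-93.2 -89.3 -87.8] slope -0.82
w 1 1 851 [87.4 90.4 93.2] slope -0.22
w centre [616.8 -25.1]
held 11473 c [636.7 -12.7] size [56.5 86.9] ang 11.1 z [206.7 208.2 224.3]
```

View pics/w6.png

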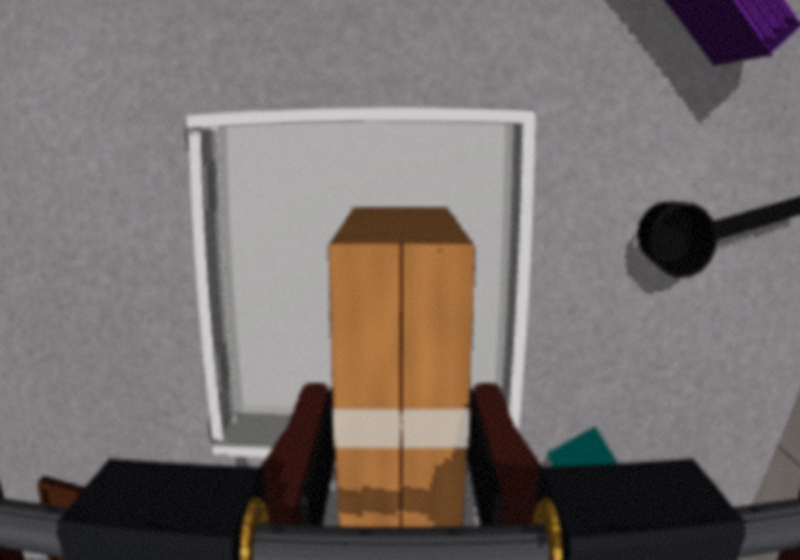

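The box hangs square to the bin walls, so I'll lower it.

Request:
play_rows(steps=[[0.05, 0.05, 1, 0], [0, 0, 2, 0], [0, 0, 2, 0], [0, 0, 2, 0], [0, 0, 2, 0], [0, 0, 1.1, 0], [0, 0, 0.6, 0], [0, 0, 0.4, 0], [0, 0, 0.2, 0], [0, 0, 0, 0], [0, 0, 0, 0], [0, 0, 0, 0], [0, 0, 0, 0]])

```text
time: 40.43
ee_pos: [0.6409, -0.0209, 0.0576]
orientation: [3.127, 0.304, 0.002]
wrist_force: [-0.1, 0.8, -1.0]
opening: 0.43
```

Request:
play_rows(steps=[[0, 0, 0.05, 0], [0, 0, 0, 0], [0, 0, 0.05, 0], [0, 0, 0, 0], [0, 0, 0.05, 0], [0, 0, 0, 0], [0, 0, 0, 0]])

```text
time: 41.02
ee_pos: [0.6404, -0.0209, 0.0552]
orientation: [3.127, 0.304, -0.0]
wrist_force: [0.4, 0.1, -1.0]
opening: 0.429
```

Request:
play_rows(steps=[[0, 0, 0.05, 0], [0, 0, 0, 0], [0, 0, 0, 0], [0, 0, 0, 0]])

```text
time: 41.35
ee_pos: [0.6404, -0.0209, 0.0547]
orientation: [-3.127, -0.304, 0.0]
wrist_force: [-0.2, 0.0, -2.4]
opening: 0.431
```

Request:
play_rows(steps=[[-0.05, 0, 0.05, 0], [0, 0, 0, 0], [0, 0, 0.05, 0], [0, 0, 0, 0], [0, 0, 0, 0], [0, 0, 0, 0]])

```text
time: 41.85
ee_pos: [0.6399, -0.021, 0.054]
orientation: [3.127, 0.304, 0.0]
wrist_force: [-1.9, -0.5, 2.5]
opening: 0.429
```

Request:
play_rows(steps=[[0, 0, 0.05, 0], [0, 0, 0, 0], [0, 0, 0, 0], [0, 0, 0, 0]])

```text
time: 42.18
ee_pos: [0.64, -0.021, 0.054]
orientation: [3.127, 0.304, 0.0]
wrist_force: [-2.9, 0.6, 5.9]
opening: 0.43
```

Request:
play_rows(steps=[[0, 0, -0.05, 0], [0, 0, 0, 0], [0, 0, 0, 0]])

```text
time: 42.43
ee_pos: [0.6401, -0.021, 0.054]
orientation: [3.127, 0.304, 0.001]
wrist_force: [-1.6, -0.1, 3.6]
opening: 0.429
```

Request:
play_rows(steps=[[0, 0, 0, 0], [0, 0, 0, 0], [0, 0, 0, 0], [0, 0, 0, 0], [0, 0, 0, 0], [0, 0, -0.5, 0], [0, 0, -1, 0], [0, 0, -2, 0], [0, 0, -3, 0], [0, 0, -3, 0], [0, 0, -3, 0], [0, 0, -3, 0], [0, 0, -1.5, 0.063], [0, 0, -0.6, 0], [0, 0, 0, 0], [0, 0, 0, 0], [0, 0, 0, 0]], grip=0.75)

```text
time: 43.85
ee_pos: [0.6389, -0.021, 0.2282]
orientation: [-3.134, -0.207, 0.004]
wrist_force: [-0.3, 0.2, -0.1]
opening: 0.75
```

Run:
```python
from m import *
go(604.1,299.8,106.5,7.5)
s=snap('wrist');W=wcloud(s)
fit(W,.64,-.021,.07,.083,.1,'sealed in bin');binfit(W,'w')
```

```text
at [638.9 -21.  228.2] yaw 7.57 t 43.85 -> cm [  0.78 -32.25  12.17] turn 0.001
sealed in bin 3158 c [639.  -22.4] size [ 38.8 104.5] ang 11.3 z [91.1 92.4 93.6]
w 0 -1 572 [-87.6 -84.3 -81.3] slope 0.02
w 0 1 619 [80.  82.9 86.1] slope -0.03
w 1 -1 662 [-94.1 -89.9 -87.9] slope -0.14
w 1 1 618 [87.7 90.4 93.3] slope -0.1
w centre [616.8 -25.4]
```

The sealed box sits at bin-local (22.4, −1.3) mm and 0.3° off square, which is good. Next the jar.

Request:
play_rows(steps=[[0, -1, 0, 0], [0.05, -2, 0, 0], [0.05, -3, 0, 0], [0.08, -3, 0, 0], [0.1, -3, 0, 0], [0.1, -3, 0, 0], [0.1, -3, 0, 0], [0.1, -3, 0, 0], [0.1, -3, 0, 0], [0.1, -3, 0, 0], [0, -3, 0, 0], [0, -1.5, 0, 0], [0, -0.75, 0, 0], [0, 0, 0, 0], [0, 0, 0, 0], [0, 0, 0, 0], [0, 0, 0, 0]], grip=1)

```text
time: 45.32
ee_pos: [0.6058, 0.2983, 0.2298]
orientation: [3.135, 0.203, -0.0]
wrist_force: [0.0, -0.0, 0.1]
opening: 1.0
```

Run:
```python
from m import *
go(604.1,299.8,106.5,7.5)
s=snap('wrist');W=wcloud(s)
fit(W,.604,.3,.05,.14,.165,'jar')
```

```text
at [605.8 298.3 229.8] yaw 7.41 t 45.3167 -> cm [-0.15 -0.18 12.33] turn -0.001
jar 3679 c [603.6 300.2] size [56.3 56.2] ang 7.4 z [150.2 152.1 153.3]
```

Request:
play_rows(steps=[[-0.12, -0.1, 1, 0], [0, 0, 2, 0], [0, 0, 2.5, 0], [0, 0, 2.5, 0], [0, 0, 2, 0], [0, 0, 1.2, 0], [0, 0, 0.7, 0], [0, 0, 0.3, 0], [0, 0, 0, 0], [0, 0, 0, 0], [0, 0, 0, 0], [0, 0, 0, 0]])

```text
time: 46.37
ee_pos: [0.6049, 0.3009, 0.109]
orientation: [-3.134, -0.206, -0.003]
wrist_force: [1.2, -0.9, -0.5]
opening: 1.0
```

Run:
```python
from m import *
go(604.1,299.8,106.5,7.5)
```

```text
at [604.9 300.9 109. ] yaw 7.51 t 46.3667 -> cm [-0.09  0.1   0.25] turn 0.0
```

Request:
play_rows(steps=[[-0.05, 0.1, 0.2, 0], [0, 0, 0, 0], [0, 0, 0, 0], [0, 0, 0, 0], [0, 0, 0, 0]])

```text
time: 46.78
ee_pos: [0.6038, 0.2996, 0.1058]
orientation: [3.135, 0.206, 0.0]
wrist_force: [-0.1, 0.3, 0.3]
opening: 1.001
```

Request:
play_rows(steps=[[0, 0, 0, 0], [0, 0, 0, 0], [0, 0, 0, 0], [0, 0, 0, 0], [0, 0, 0, 0], [0, 0, 0, 0], [0, 0, 0, 0], [0, 0, 0, 0], [0, 0, 0, 0], [0, 0, 0, 0]], grip=0.5, grip_force=30)

```text
time: 47.62
ee_pos: [0.6039, 0.2995, 0.1058]
orientation: [3.135, 0.206, 0.0]
wrist_force: [0.7, -0.3, -0.7]
opening: 0.636
```

Request:
play_rows(steps=[[0, 0, -0.3, 0], [0, 0, -0.7, 0], [0, 0, -1.5, 0], [0, 0, -2, 0], [0, 0, -2, 0], [0, 0, -2, 0], [0, 0, -2, 0], [0, 0, -1.5, 0], [0, 0, -0.7, 0], [0, 0, -0.3, 0], [0, 0, 0, 0], [0, 0, 0, 0]])

```text
time: 48.62
ee_pos: [0.6031, 0.2992, 0.2346]
orientation: [3.134, 0.206, -0.003]
wrist_force: [-0.4, -0.1, -5.1]
opening: 0.635
```

Run:
```python
from m import *
go(587.3,-77.9,98.5,7.5)
```

```text
at [603.1 299.2 234.6] yaw 7.5 t 48.6167 -> cm [-6.5  37.18 13.61] turn 0.0
```

Request:
play_rows(steps=[[-0.2, 1, 0, 0], [-0.4, 2, 0, 0], [-0.4, 2.5, 0, 0], [-0.4, 2.5, 0, 0], [-0.4, 2.5, 0, 0], [-0.4, 2.5, 0, 0], [-0.4, 2.5, 0, 0], [-0.4, 2.5, 0, 0], [-0.4, 2.5, 0, 0], [-0.4, 2.5, 0, 0], [-0.4, 2.5, 0, 0], [-0.4, 2.5, 0, 0], [-0.4, 2.5, 0, 0], [-0.4, 2.5, 0, 0], [-0.4, 2.5, 0, 0], [-0.4, 1.2, 0, 0], [-0.4, 0.53, 0, 0], [0, 0, 0, 0], [0, 0, 0, 0], [0, 0, 0, 0]])

```text
time: 50.28
ee_pos: [0.5869, -0.0771, 0.2357]
orientation: [-3.134, -0.207, 0.0]
wrist_force: [-0.2, -0.3, -4.7]
opening: 0.633
```

Request:
play_rows(steps=[[0, 0, 0.5, 0], [0, 0, 1, 0], [0, 0, 2, 0], [0, 0, 2, 0], [0, 0, 2, 0], [0, 0, 2, 0], [0, 0, 1.5, 0], [0, 0, 1, 0], [0, 0, 0.5, 0], [0, 0, 0.3, 0], [0, 0, 0, 0], [0, 0, 0, 0], [0, 0, 0, 0], [0, 0, 0, 0]])

```text
time: 51.45
ee_pos: [0.5877, -0.0783, 0.1087]
orientation: [3.135, 0.206, 0.002]
wrist_force: [1.2, -0.7, -4.7]
opening: 0.633
```

Run:
```python
from m import *
go(587.1,-78.2,97.8,7.5)
```

```text
at [587.7 -78.3 108.7] yaw 7.5 t 51.45 -> cm [-0.05 -0.02  1.09] turn 0.0
```

Request:
play_rows(steps=[[0, 0, 0.3, 0], [0, 0, 0.3, 0], [0, 0, 0.2, 0], [0, 0, 0.1, 0], [0, 0, 0, 0], [0, 0, 0, 0], [0, 0, 0, 0]])

```text
time: 52.03
ee_pos: [0.5871, -0.0782, 0.0988]
orientation: [3.135, 0.206, 0.0]
wrist_force: [0.3, 0.3, -5.5]
opening: 0.636
```

Request:
play_rows(steps=[[0, 0, 0.05, 0], [0, 0, 0, 0], [0, 0, 0.05, 0], [0, 0, 0, 0], [0, 0, 0, 0], [0, 0, 0, 0]])

```text
time: 52.53
ee_pos: [0.5871, -0.0782, 0.0979]
orientation: [3.135, 0.206, 0.0]
wrist_force: [-0.4, 0.3, -4.6]
opening: 0.633
```

Request:
play_rows(steps=[[0, 0, 0.05, 0], [0, 0, 0, 0], [0, 0, 0, 0], [0, 0, 0, 0]])

```text
time: 52.87
ee_pos: [0.5873, -0.0784, 0.0978]
orientation: [3.135, 0.206, 0.001]
wrist_force: [-1.6, -0.4, 4.0]
opening: 0.636
```

Request:
play_rows(steps=[[0, 0, 0, 0], [0, 0, 0, 0], [0, 0, 0, 0], [0, 0, 0, 0], [0, 0, 0, 0], [0, 0, -0.5, 0], [0, 0, -1, 0], [0, 0, -2, 0], [0, 0, -3, 0], [0, 0, -3, 0], [0, 0, -2.5, 0], [0, 0, -1, -0.061], [0, 0, 0, 0], [0, 0, 0, 0], [0, 0, 0, 0], [0, 0, 0, 0]], grip=0.8)

```text
time: 54.2
ee_pos: [0.5862, -0.0781, 0.226]
orientation: [-3.127, -0.3, 0.003]
wrist_force: [0.5, -0.7, 0.2]
opening: 0.801
```

Run:
```python
from m import *
go(484.5,300.4,105,11.0)
s=snap('wrist');W=wcloud(s)
fit(W,.5868,-.077,.048,.135,.155,'jar')
P=W.reshape(-1,3)
```

```text
at [586.2 -78.1 226. ] yaw 10.94 t 54.2 -> cm [ -2.8  -39.09  12.1 ] turn -0.001
jar 3486 c [586.5 -78.5] size [56.8 56.6] ang 7.6 z [142.3 144.1 145.4]
```

The jar is back within about 1 mm. Now the caddy.

Request:
play_rows(steps=[[-0.2, -1, 0, 0], [-0.2, -2, 0, 0], [-0.2, -3, 0, 0], [-0.2, -3, 0, 0], [-0.2, -3, 0, 0], [-0.2, -3, 0, 0], [-0.2, -3, 0, 0], [-0.2, -3, 0, 0], [-0.2, -3, 0, 0], [-0.2, -3, 0, 0], [-0.2, -3, 0, 0], [-0.2, -3, 0, 0], [-0.2, -3, 0, 0], [-0.2, -2, 0, 0], [0, -1.1, 0, 0], [0, 0, 0, 0], [0, 0, 0, 0], [0, 0, 0, 0], [0, 0, 0, 0], [0, 0, 0, 0]], grip=1)

```text
time: 55.92
ee_pos: [0.4853, 0.2992, 0.2273]
orientation: [3.127, 0.299, -0.0]
wrist_force: [0.2, -0.9, -0.2]
opening: 0.997
```

Request:
play_rows(steps=[[0, 0, 1, 0], [0, 0, 2, 0], [0, 0, 2, 0], [0, 0, 2, 0], [0, 0, 0, 0], [0, 0, 0, 0], [0, 0, 0, 0], [0, 0, 0, 0]])

```text
time: 56.58
ee_pos: [0.4858, 0.3006, 0.1585]
orientation: [-3.126, -0.301, -0.003]
wrist_force: [1.3, -0.1, -0.6]
opening: 1.002
```

Run:
```python
from m import *
go(484.5,300.4,105,11.0)
s=snap('wrist');W=wcloud(s)
fit(W,.4845,.3,.045,.14,.165,'caddy')
```

```text
at [485.8 300.6 158.5] yaw 10.99 t 56.5833 -> cm [-0.13 -0.    5.35] turn -0.0
caddy 5041 c [483.3 301.8] size [59.1 56.6] ang 27.3 z [145.1 150.8 152.2]
```

Request:
play_rows(steps=[[-0.1, 0, 1, 0], [0, 0, 1.5, 0], [0, 0, 1.5, 0], [0, 0, 0.8, 0], [0, 0, 0.4, 0], [0, 0, 0, 0], [0, 0, 0, 0], [0, 0, 0, 0], [0, 0, 0, 0], [0, 0, 0, 0]])

```text
time: 57.47
ee_pos: [0.4843, 0.3003, 0.1059]
orientation: [-3.127, -0.301, -0.002]
wrist_force: [-0.3, 0.1, -0.1]
opening: 1.0
```

Request:
play_rows(steps=[[0, 0, 0, 0], [0, 0, 0, 0], [0, 0, 0, 0], [0, 0, 0, 0], [0, 0, 0, 0], [0, 0, 0, 0], [0, 0, 0, 0], [0, 0, 0, 0], [0, 0, 0, 0], [0, 0, 0, 0]], grip=0.5, grip_force=30)

```text
time: 58.3
ee_pos: [0.484, 0.3001, 0.1053]
orientation: [-3.127, -0.301, -0.0]
wrist_force: [0.8, 0.8, 1.1]
opening: 0.676
```

Request:
play_rows(steps=[[0, 0, -0.3, 0], [0, 0, -0.7, 0], [0, 0, -1.5, 0], [0, 0, -2, 0], [0, 0, -2, 0], [0, 0, -2, 0], [0, 0, -2, 0], [0, 0, -1.5, 0], [0, 0, -0.7, 0], [0, 0, -0.3, 0], [0, 0, 0, 0], [0, 0, 0, 0]])

```text
time: 59.3
ee_pos: [0.4834, 0.2997, 0.2344]
orientation: [3.126, 0.301, -0.002]
wrist_force: [-0.3, 1.0, -3.6]
opening: 0.674
```

Request:
play_rows(steps=[[0.2, 1, 0, 0], [0.2, 2, 0, 0], [0.2, 2.5, 0, 0], [0.2, 2.5, 0, 0], [0.2, 2.5, 0, 0], [0.2, 2.5, 0, 0], [0.2, 2.5, 0, 0], [0.2, 2.5, 0, 0], [0.2, 2.5, 0, 0], [0.2, 2.5, 0, 0], [0.2, 2.5, 0, 0], [0.2, 2.5, 0, 0], [0.2, 1.5, 0, 0], [0.2, 0.5, 0, 0], [0, 0, 0, 0], [0, 0, 0, 0], [0, 0, 0, 0], [0, 0, 0, 0]])

```text
time: 60.8
ee_pos: [0.5683, 0.0119, 0.2351]
orientation: [-3.127, -0.303, 0.001]
wrist_force: [0.4, 0.0, -2.8]
opening: 0.677
```

Request:
play_rows(steps=[[0, 0, 0.5, 0], [0, 0, 1, 0], [0, 0, 2, 0], [0, 0, 2, 0], [0, 0, 2, 0], [0, 0, 2, 0], [0, 0, 1.5, 0], [0, 0, 1, 0], [0, 0, 0.5, 0], [0, 0, 0.3, 0], [0, 0, 0, 0], [0, 0, 0, 0], [0, 0, 0, 0], [0, 0, 0, 0]])

```text
time: 61.97
ee_pos: [0.5693, 0.0109, 0.1081]
orientation: [3.127, 0.301, 0.002]
wrist_force: [-0.2, -0.2, -3.2]
opening: 0.68
```

Run:
```python
from m import *
go(568.7,10.8,97.3,11.0)
```

```text
at [569.3  10.9 108.1] yaw 11.0 t 61.9667 -> cm [-0.06  0.    1.08] turn 0.0
```

Request:
play_rows(steps=[[0, 0, 0.3, 0], [0, 0, 0.3, 0], [0, 0, 0.2, 0], [0, 0, 0.1, 0], [0, 0, 0, 0], [0, 0, 0, 0], [0, 0, 0, 0]])

```text
time: 62.55
ee_pos: [0.5687, 0.011, 0.0983]
orientation: [3.127, 0.301, 0.0]
wrist_force: [0.7, 0.4, -3.1]
opening: 0.675
```

Request:
play_rows(steps=[[0, 0, 0.05, 0], [0, 0, 0, 0], [0, 0, 0.05, 0], [0, 0, 0, 0], [0, 0, 0, 0], [0, 0, 0, 0]])

```text
time: 63.05
ee_pos: [0.5688, 0.0109, 0.0973]
orientation: [3.127, 0.301, 0.0]
wrist_force: [0.8, 0.3, -1.5]
opening: 0.675
```

Request:
play_rows(steps=[[0, 0, 0.05, 0], [0, 0, 0, 0], [0, 0, 0, 0], [0, 0, 0, 0]])

```text
time: 63.38
ee_pos: [0.569, 0.0109, 0.0973]
orientation: [3.127, 0.301, 0.001]
wrist_force: [-1.3, -0.4, 4.6]
opening: 0.676
```

Contact. I'll release, rise, back off and check.

Request:
play_rows(steps=[[0, 0, 0, 0], [0, 0, 0, 0], [0, 0, 0, 0], [0, 0, 0, 0], [0, 0, 0, 0], [0, 0, -0.5, 0], [0, 0, -1, 0], [0, 0, -2, 0], [0, 0, -3, 0], [0, 0, -3, 0], [0, 0, -3, 0], [0, 0, -3, 0], [0, 0, -2.5, 0], [0, 0, 0, 0], [0, 0, 0, 0], [0, 0, 0, 0], [0, 0, 0, 0]], grip=0.8)

```text
time: 64.8
ee_pos: [0.5677, 0.0109, 0.2755]
orientation: [-3.127, -0.301, 0.004]
wrist_force: [-0.4, 0.7, -0.6]
opening: 0.802
```

Run:
```python
from m import *
s=snap('wrist');W=wcloud(s)
fit(W,.569,.011,.045,.13,.155,'caddy w');fit(W,.5868,-.077,.048,.135,.155,'jar w');fit(W,.639,-.022,.065,.083,.1,'sealed w')
```

```text
caddy w 2207 c [568.3  10.9] size [59.  58.9] ang 31.8 z [137.  142.7 144.3]
jar w 2049 c [586.7 -77.7] size [56.  56.5] ang 8.4 z [141.1 144.2 145.5]
sealed w 2343 c [617.7 -25.3] size [ 81.2 104.3] ang 9.9 z [90.1 92.3 93.7]
```

Request:
play_rows(steps=[[0, -2, 0, 0], [-1, -3, 0, 0], [-1, -3, 0, 0], [-1, -3, 0, 0], [-1, -3, 0, 0], [-1, -3, 0, 0], [-1, -3, 0, 0], [-1, -3, 0, 0], [-1, -2, 0, 0], [0, 0, 0, 0], [0, 0, 0, 0], [0, 0, 0, 0], [0, 0, 0, 0]])

```text
time: 65.93
ee_pos: [0.4429, 0.2402, 0.2763]
orientation: [3.127, 0.3, -0.001]
wrist_force: [-0.3, -0.8, -0.5]
opening: 0.804
```

Run:
```python
from m import *
s=snap('scene');save(s,'s9',(120,60,480,360),2)
t=snap('top');save(t,'t9',(200,90,560,300),2);W=cloud(t);W0=cloud(dict(np.load('top0.npz')))
for n,w in (('before',W0),('after',W)):
    print(n);fit(w,.57,.011,.045,.13,.155,'caddy');fit(w,.5868,-.077,.048,.135,.16,'jar');fit(w,.62,-.29,.06,.06,.09,'dripper');fit(w,.669,.47,.07,.1,.17,'pitcher')
    fit(w,.79,.02,.1,.02,.045,'scoop')
fit(W,.639,-.022,.065,.083,.1,'sealed');fit(W,.468,-.298,.07,.06,.1,'opened');binfit(W,'t')
print(manip.sense()['time'])
```

```text
before
caddy 364 c [570.1  11.4] size [56.5 59.3] ang 44.3 z [136.3 142.4 146.5]
jar 417 c [587.9 -77.2] size [56.1 56.2] ang 8.2 z [140.3 144.5 147.8]
dripper 576 c [ 622.2 -290.4] size [102.3 103.7] ang 81.9 z [62.  76.8 86.5]
pitcher 482 c [668.8 470. ] size [78.4 98.4] ang 89.6 z [102.7 131.5 151.5]
scoop 182 c [787.5  26.6] size [191.7  63.5] ang 14.4 z [21.8 29.  37.3]
after
caddy 370 c [570.2  11.3] size [56.4 58.9] ang 44.4 z [136.3 142.3 146.6]
jar 415 c [588.1 -78.3] size [56.3 56. ] ang 7.5 z [140.3 144.  147.5]
dripper 568 c [ 622.2 -290.4] size [102.3 102.4] ang 82.2 z [62.1 76.9 86.2]
pitcher 484 c [668.7 470.5] size [76.7 98.3] ang 89.4 z [102.1 131.8 151.9]
scoop 176 c [785.5  27.6] size [190.6  56.6] ang 16.5 z [22.5 28.9 35.9]
sealed 491 c [619.7 -25.3] size [ 80.7 103.6] ang 10.0 z [88.  92.4 96.6]
opened 230 c [ 469.3 -298.1] size [ 37.7 106. ] ang 1.3 z [62.3 70.2 75.1]
t 0 -1 99 [-86.1 -83.1 -80.4] slope -0.07
t 0 1 107 [81.6 84.2 87.8] slope 0.01
t 1 -1 88 [-93.8 -91.6 -88.5] slope 0.59
t 1 1 96 [87.8 90.6 93.5] slope 0.01
t centre [618.1 -25.9]
66.0333
```

View pics/s9.png

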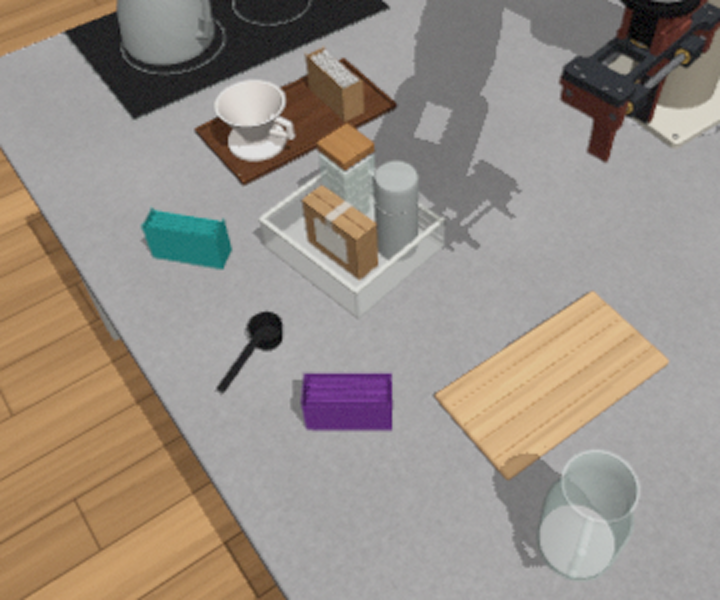

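View pics/t9.png

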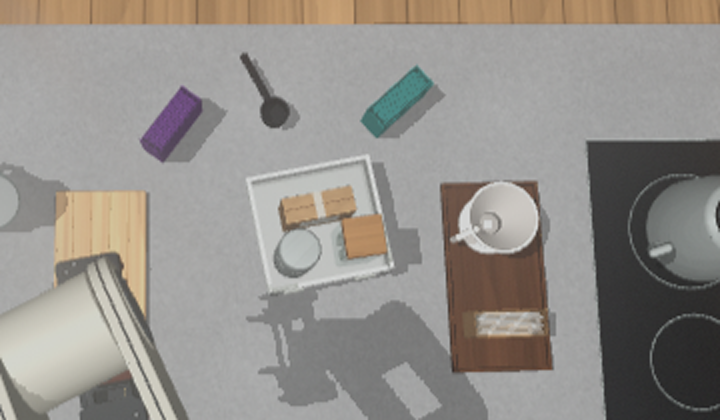

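In the scene view the opened box stands on the tray (pixel 335,85) clear of the dripper. The sealed box is at the back of the bin (340,230) with the jar and caddy in front, and the board is empty. The top view agrees and the bystanders are unmoved. Handing in.

```bash
python3 -c "
from cell import manip
print(manip.job_done())"
```

```text
the job is handed in; nothing more can be done
None
```

The job is done as asked and handed in at about 66 s of the 144 s allowed. I lifted the caddy and then the jar onto the bamboo board, stood the opened box on the free end of the tray, and put the sealed box at the back of the bin. The jar and then the caddy went back afterwards.

**Last checks**
- **Caddy and jar:** in the top camera, before against after, the caddy is within 0.2 mm of where it stood. The jar is within about 1.1 mm, with its yaw within about 0.7°, which is about the measuring noise.
- **Sealed box:** measured just after I let it go, it was at bin-local (22.4, −1.3) mm against the target (23, 0), and about 0.3° off square. I did not get a clean number after the caddy and jar went back, because that fit picked up points from its neighbours. The final pictures show it in place.
- **Opened box:** it stands upright on the near half of the tray at (469, −298) mm, about 1 mm from the target.
- **Dripper, pitcher and scoop:** the dripper and pitcher measure unmoved. The scoop fit differs by about 2 mm, but that fit is loose because it takes in other objects nearby. The gripper never went near the scoop and the picture shows it in place.
- **Forces and fit:** the highest wrist force reported at the end of any move was about 13 N, and each object was lowered until it touched before I let go. The wrist and top cameras disagree with each other by 1–2 mm throughout, within the stated calibration.

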